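# Feel the rolled edge of a bottle divider for burrs

## Robot

A 6-joint arm with a two-finger parallel gripper is mounted at the origin on the work surface. World frame = base frame: x ahead of the robot, y to its left, z up, the work surface at z = 0. Lengths are in mm, angles in rad, forces in N, time in s.
With the tool pointing down it reaches from about 350 to 875 mm from the base axis. Payload 4.2 kg.
Tool frame: the origin (TCP) lies between the finger pads; the fingertips stand 11 mm ahead of it and the grasp point (between the pads) lies 8 mm behind it; z points along the fingers, y is the direction in which the jaws open and shut (so a half turn about z gives the same grasp; the last joint's range is limited). The gripper opens to 85 mm and grips with 20 to 120 N. Pads are 22 mm wide; open, the fingers measure 114 mm over their backs; the gripper's body (76 mm by 85 mm) begins 54 mm behind the grasp point. The pads swing forward as they close: fully open they stand 13 mm farther back than shut.
Start: joints at [-0.965, 0.385, 0.008, 0, -1.194, -0.259], TCP at [212.446, -587.764, 242.312] pointing down, gripper open.
Joint ranges: [-3.14, 3.14], [-1.21, 2.06], [-1.07, 1.41], [-3.16, 2.05], [-2.99, -0.16], [-3.1, 3.1]. Speed limits (rad/s): [2.79, 2.79, 3.14, 3.14, 3.14, 3.14].

## Interface

Orientations are given as a unit quaternion [x, y, z, w].
In Python, from bench import * gives the robot as it stands. The module is installed in compiled form; this text tells all that it offers.
- The arm moves only by the tool drive_tool, never from a script. Its argument "increments" is a list of rows, each a list of 3 entries, a list of its own where there are three numbers: the gripper command: -1 is shut, 1 is fully open, values between are in proportion, then the shift along the tool's x, y, z scaled (see below), then the turn about the tool's z scaled (see below). In form: [[hand, [tx, ty, tz], turn], ...]. A call has 1 to 20 rows; each row shifts and turns the commanded pose from where the row before left it, along the tool's axes as they then stand; what a row does not reach is not made up. The controller multiplies each number of a shift by 0.3 m and each number of a turn by 2 rad. A row lasts 1/8 s, in which the tool goes at most 62.5 mm and 10.7 degrees, less where a joint would pass 70% of its speed; a pose out of reach is approached as far as the arm can. A call with a number of a shift or a turn outside -1 to 1 is refused whole. A call with a gripper value outside its range is refused whole. The fingers move at their own pace and stop on an object; the grip force is fixed at half the most. Time passes only in rows, so rows that do not move let the fingers close. It gives the time, the measured TCP pose, the force and the opening at its end, in the units of the state.
- read_state(): the state, without advancing time (a new reading comes with each control period).
- get_image(name): name is "side" or "top"; returns the picture (420x560x3 uint8, red, green, blue); there is no depth.
- calibration(name): a dict with "fovy" (degrees; the focal length in pixels is half the picture's height over the tangent of half this angle, whatever the lens; pixels are square), "cx", "cy" (the principal point, pixels), "R" (3x3) and "t" (3): a world point X has camera coordinates R X + t. Camera axes: x right, y down, z forward; pixel columns grow to the right and rows downward; lengths in mm; the calibration is good to about 2 mm. A picture is of the moment at which its call begins. calibration takes no time and is no camera call.
- job_done(): hands the job in, once; it reports no verdict.
The state is a dict: "clock": time; "joints": joint angles; "joint_vel": joint speeds; "joint_efforts": joint torques, N m; "position": TCP position; "ee_rot": TCP orientation; "contact_force": force on the tool from outside, world axes, zero at the start; "wrist_torque": the same for the moment, N m; "gripper_width": finger opening in mm.
Only numpy, scipy, OpenCV 4.12 (cv2) and the standard library are available. Lean on these libraries where they do the work, as an engineer would, in place of code of your own. Each camera call takes 0.05 s, during which the arm holds its last target.

## Task

Feel the bright rolled edge of the steel bottle divider (its edge farthest from the robot) for burrs: with the fingertips held together, touch the edge at the foot next to the mug, run along it up the slope, over the peak and down to the other foot, in light contact all the way, then take the hand away. Press gently (under 20 N), lift nothing, and leave the mug, the bung and the brush where they are.

Things in the scene. Friction and masses are not known exactly. Their poses are not given: they have to be found in the camera images.
- divider: folded dark sheet-steel bottle divider, an upside-down V 340 mm wide along own y (398 with flat feet), 140 deep along own x (which points away from the robot, turned up to 0.3 rad), slopes 30 degrees. Origin: centre of its underside, 40 mm above the table. Sits on soft rubber feet: gives straight down, 1 N to start, then 1 N per mm, 12 mm at most, and springs back. Slippery; cannot slide or tip.
- mug: small white ceramic mug, 68 mm wide and 55 mm high with a handle, origin at the centre of its underside; loose; stands about 120 mm beyond one foot of the divider (either one): that end is the start. Not to be disturbed.
- bung: solid wooden barrel bung, a cone 48 to 60 mm wide and 45 mm high, origin at the centre of its underside; loose; stands beyond the divider's other foot. Not to be disturbed.
- brush: hand brush lying flat on the table, origin at its underside; loose; beyond the divider as seen from the robot.
- edge_0 (a point): point on top of the bright rolled hem (round bead 10 mm thick along the divider's edge farthest from the robot, own x = +70 mm), on the +y (robot's left) slope. Points 0 to 8 go from the +y foot to the -y foot, 38 mm apart seen from above. Slopes 30 degrees: the uphill corner of a flat fingertip touches first.
- edge_1 (a point): point on top of the bright rolled hem (round bead 10 mm thick along the divider's edge farthest from the robot, own x = +70 mm), on the +y (robot's left) slope. Points 0 to 8 go from the +y foot to the -y foot, 38 mm apart seen from above. Slopes 30 degrees: the uphill corner of a flat fingertip touches first.
- edge_2 (a point): point on top of the bright rolled hem (round bead 10 mm thick along the divider's edge farthest from the robot, own x = +70 mm), on the +y (robot's left) slope. Points 0 to 8 go from the +y foot to the -y foot, 38 mm apart seen from above. Slopes 30 degrees: the uphill corner of a flat fingertip touches first.
- edge_3 (a point): point on top of the bright rolled hem (round bead 10 mm thick along the divider's edge farthest from the robot, own x = +70 mm), on the +y (robot's left) slope. Points 0 to 8 go from the +y foot to the -y foot, 38 mm apart seen from above. Slopes 30 degrees: the uphill corner of a flat fingertip touches first.
- edge_4 (a point): point on top of the bright rolled hem (round bead 10 mm thick along the divider's edge farthest from the robot, own x = +70 mm), on the peak. Points 0 to 8 go from the +y foot to the -y foot, 38 mm apart seen from above. Hem is a ridge here, 111 mm above the divider's origin.
- edge_5 (a point): point on top of the bright rolled hem (round bead 10 mm thick along the divider's edge farthest from the robot, own x = +70 mm), on the -y (robot's right) slope. Points 0 to 8 go from the +y foot to the -y foot, 38 mm apart seen from above. Slopes 30 degrees: the uphill corner of a flat fingertip touches first.
- edge_6 (a point): point on top of the bright rolled hem (round bead 10 mm thick along the divider's edge farthest from the robot, own x = +70 mm), on the -y (robot's right) slope. Points 0 to 8 go from the +y foot to the -y foot, 38 mm apart seen from above. Slopes 30 degrees: the uphill corner of a flat fingertip touches first.
- edge_7 (a point): point on top of the bright rolled hem (round bead 10 mm thick along the divider's edge farthest from the robot, own x = +70 mm), on the -y (robot's right) slope. Points 0 to 8 go from the +y foot to the -y foot, 38 mm apart seen from above. Slopes 30 degrees: the uphill corner of a flat fingertip touches first.
- edge_8 (a point): point on top of the bright rolled hem (round bead 10 mm thick along the divider's edge farthest from the robot, own x = +70 mm), on the -y (robot's right) slope. Points 0 to 8 go from the +y foot to the -y foot, 38 mm apart seen from above. Slopes 30 degrees: the uphill corner of a flat fingertip touches first.
There are look-alikes about, which are no part of the job. Leave any purple or red look-alike of the brush alone.

How it is judged (in metres and radians):
On the way, in this order (a step that is already met when the one before it is completed fails the run):
1. fingertips touch the hem at the foot on the mug's side (((horizontal distance between mug and edge_0 below 0.2 m and (horizontal distance between the grasp point and edge_0 below 0.017 m and z of the grasp point in the frame of edge_0 below 0.04 m and contact force between the fingers and divider above 0.2 N)) or (horizontal distance between mug and edge_8 below 0.2 m and (horizontal distance between the grasp point and edge_8 below 0.017 m and z of the grasp point in the frame of edge_8 below 0.04 m and contact force between the fingers and divider above 0.2 N)))), for 0.02 s.
2. fingertips touch the hem 1 of 3 up the first slope (((horizontal distance between mug and edge_0 below 0.2 m and (horizontal distance between the grasp point and edge_1 below 0.017 m and z of the grasp point in the frame of edge_1 below 0.04 m and contact force between the fingers and divider above 0.2 N)) or (horizontal distance between mug and edge_8 below 0.2 m and (horizontal distance between the grasp point and edge_7 below 0.017 m and z of the grasp point in the frame of edge_7 below 0.04 m and contact force between the fingers and divider above 0.2 N)))), for 0.02 s.
3. fingertips touch the hem 2 of 3 up the first slope (((horizontal distance between mug and edge_0 below 0.2 m and (horizontal distance between the grasp point and edge_2 below 0.017 m and z of the grasp point in the frame of edge_2 below 0.04 m and contact force between the fingers and divider above 0.2 N)) or (horizontal distance between mug and edge_8 below 0.2 m and (horizontal distance between the grasp point and edge_6 below 0.017 m and z of the grasp point in the frame of edge_6 below 0.04 m and contact force between the fingers and divider above 0.2 N)))), for 0.02 s.
4. fingertips touch the hem 3 of 3 up the first slope (((horizontal distance between mug and edge_0 below 0.2 m and (horizontal distance between the grasp point and edge_3 below 0.017 m and z of the grasp point in the frame of edge_3 below 0.04 m and contact force between the fingers and divider above 0.2 N)) or (horizontal distance between mug and edge_8 below 0.2 m and (horizontal distance between the grasp point and edge_5 below 0.017 m and z of the grasp point in the frame of edge_5 below 0.04 m and contact force between the fingers and divider above 0.2 N)))), for 0.02 s.
5. fingertips touch the hem at the peak (((horizontal distance between mug and edge_0 below 0.2 m and (horizontal distance between the grasp point and edge_4 below 0.017 m and z of the grasp point in the frame of edge_4 below 0.04 m and contact force between the fingers and divider above 0.2 N)) or (horizontal distance between mug and edge_8 below 0.2 m and (horizontal distance between the grasp point and edge_4 below 0.017 m and z of the grasp point in the frame of edge_4 below 0.04 m and contact force between the fingers and divider above 0.2 N)))), for 0.02 s.
6. fingertips touch the hem 1 of 3 down the second slope (((horizontal distance between mug and edge_0 below 0.2 m and (horizontal distance between the grasp point and edge_5 below 0.017 m and z of the grasp point in the frame of edge_5 below 0.04 m and contact force between the fingers and divider above 0.2 N)) or (horizontal distance between mug and edge_8 below 0.2 m and (horizontal distance between the grasp point and edge_3 below 0.017 m and z of the grasp point in the frame of edge_3 below 0.04 m and contact force between the fingers and divider above 0.2 N)))), for 0.02 s.
7. fingertips touch the hem 2 of 3 down the second slope (((horizontal distance between mug and edge_0 below 0.2 m and (horizontal distance between the grasp point and edge_6 below 0.017 m and z of the grasp point in the frame of edge_6 below 0.04 m and contact force between the fingers and divider above 0.2 N)) or (horizontal distance between mug and edge_8 below 0.2 m and (horizontal distance between the grasp point and edge_2 below 0.017 m and z of the grasp point in the frame of edge_2 below 0.04 m and contact force between the fingers and divider above 0.2 N)))), for 0.02 s.
8. fingertips touch the hem 3 of 3 down the second slope (((horizontal distance between mug and edge_0 below 0.2 m and (horizontal distance between the grasp point and edge_7 below 0.017 m and z of the grasp point in the frame of edge_7 below 0.04 m and contact force between the fingers and divider above 0.2 N)) or (horizontal distance between mug and edge_8 below 0.2 m and (horizontal distance between the grasp point and edge_1 below 0.017 m and z of the grasp point in the frame of edge_1 below 0.04 m and contact force between the fingers and divider above 0.2 N)))), for 0.02 s.
9. fingertips touch the hem at the foot on the bung's side (((horizontal distance between mug and edge_0 below 0.2 m and (horizontal distance between the grasp point and edge_8 below 0.017 m and z of the grasp point in the frame of edge_8 below 0.04 m and contact force between the fingers and divider above 0.2 N)) or (horizontal distance between mug and edge_8 below 0.2 m and (horizontal distance between the grasp point and edge_0 below 0.017 m and z of the grasp point in the frame of edge_0 below 0.04 m and contact force between the fingers and divider above 0.2 N)))), for 0.02 s.
At the end, for the whole second after the job is handed in: Hem touched at points in order from the mug's foot over the peak to the other foot (grasp point within 17 mm sideways, under 40 mm above); hand away, divider sprung back within 3 mm; mug, bung, brush at rest within 20 mm of their start (distance of divider from where it was at the start of the episode below 0.003 m and linear speed of divider below 0.01 m/s and distance of each of mug, bung, brush from where it was at the start of the episode below 0.02 m and linear speed of each of mug, bung, brush below 0.02 m/s).
It fails at once if the divider is pressed with more than 20 N (contact force between the fingers and divider above 20 N).
It fails at once if the mug is shifted, lifted or knocked (distance of mug from where it was at the start of the episode above 0.025 m or angle between mug's own z axis and vertical above 0.3 rad).
It fails at once if the bung is shifted, lifted or knocked (distance of bung from where it was at the start of the episode above 0.025 m or angle between bung's own z axis and vertical above 0.3 rad).
It fails at once if the brush is shifted, lifted or knocked (distance of brush from where it was at the start of the episode above 0.025 m or angle between brush's own z axis and vertical above 0.3 rad).
It also fails if it takes over 51 s, if anything falls off the work surface, if the arm or the gripper's body presses on something with over 40 N, if the wrist force passes 120 N, or if a joint passes its speed limit or range.

## Working session

There is one attempt and no reset: what is moved stays moved. The work goes in short steps, Python scripts to look and compute and a tool call to move; the robot and the scene stay as the last step left them, time stands still between calls to the robot, and variables do not carry over. Pictures are saved under pics/ and viewed, and the job is handed in when it is done.

Besides the shell and the picture viewer there is one more tool, called after ">>>" as a command line: name --argument value ..., lists and objects as JSON in quotes. drive_tool: Moves the arm, as the interface text tells. Shifts and turns lie within -1 to 1; 1 stands for 0.3 m of shift or 2 rad of turn. Its arguments: {"type":"object","properties":{"increments":{"type":"array"}},"required":["increments"]}

```bash
mkdir -p pics
python3 - <<'E'
from bench import *
import cv2
for n in("top","side"):
    c=calibration(n);print(n,c)
    cv2.imwrite(f"pics/{n}0.png",get_image(n)[:,:,::-1])
print(read_state())
E
```

```text
top {'fovy': 42.22070350573, 'cx': 273.44332423171073, 'cy': 207.60980683061646, 'R': array([[ 0.0256599 , -0.99965988, -0.00465854],
       [-0.99587134, -0.0251562 , -0.08722068],
       [ 0.08707383,  0.00687738, -0.99617812]]), 't': array([ -17.25027459,  643.01723048, 1221.14271088])}
side {'fovy': 49.295152756462784, 'cx': 277.4033430951323, 'cy': 210.92560379360066, 'R': array([[-0.68333344, -0.72987251, -0.01848038],
       [-0.43386759,  0.42630034, -0.79374236],
       [ 0.58720892, -0.53437266, -0.6079733 ]]), 't': array([442.3377992 , 367.68804348, 948.08331126])}
{'clock': 0.1, 'joints': array([-9.65409784e-01,  3.85470391e-01,  6.75397314e-03, -4.05939717e-04,
       -1.19399370e+00, -2.58597780e-01]), 'joint_vel': array([-0.00244154, -0.0021518 ,  0.00029413,  0.00181775,  0.00063036,
        0.00174952]), 'joint_efforts': array([-1.38222626e-03, -3.93319523e+01,  1.88929510e+01,  4.19791505e+00,
       -2.56808657e-03,  9.52413785e-06]), 'position': array([ 212.26361122, -587.32054321,  241.33752223]), 'ee_rot': array([-1.72452995e-01,  9.85017265e-01,  9.47976615e-04, -2.29306004e-04]), 'contact_force': array([-0.04835284,  0.12235962,  0.73188308]), 'wrist_torque': array([ 0.01650637, -0.00128372, -0.02420691]), 'gripper_width': 85.03816953713807}
```

View pics/top0.png

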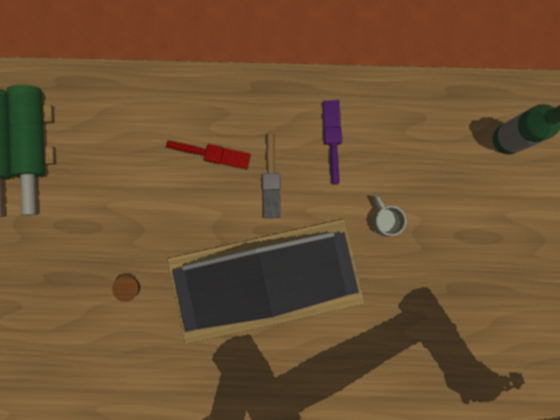

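View pics/side0.png

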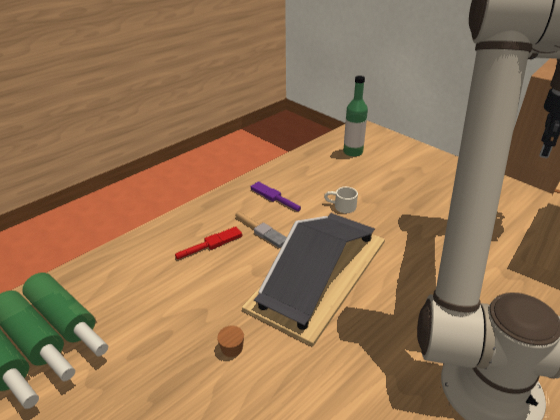

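Run:
```python
import cv2
a=cv2.imread("pics/top0.png")[210:350,155:375];cv2.imwrite("pics/top0c.png",cv2.convertScaleAbs(cv2.resize(a,None,fx=3.6,fy=3.6,interpolation=cv2.INTER_CUBIC),alpha=1.6))
a=cv2.imread("pics/side0.png")[200:340,235:395];cv2.imwrite("pics/side0c.png",cv2.convertScaleAbs(cv2.resize(a,None,fx=4,fy=4,interpolation=cv2.INTER_CUBIC),alpha=1.6))
```

```text
(no output)
```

View pics/top0c.png

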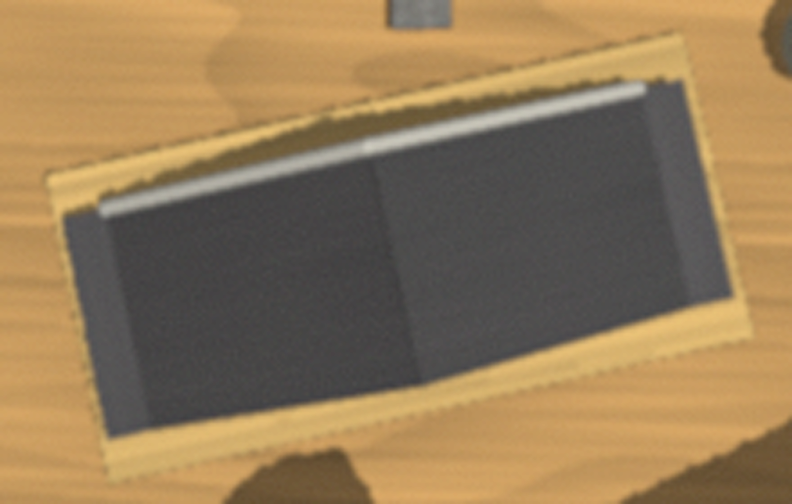

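View pics/side0c.png

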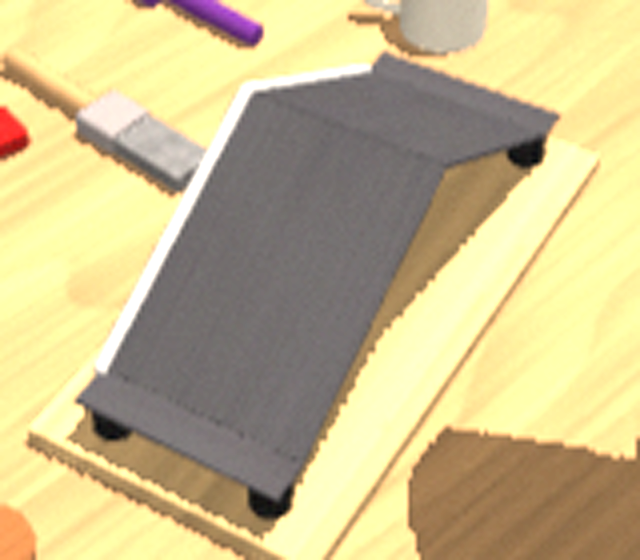

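```bash
cat > h.py <<'E'
import numpy as np
from bench import *
def proj(n,X):
    c=calibration(n);f=210/np.tan(np.radians(c['fovy'])/2)
    p=np.atleast_2d(X)@np.array(c['R']).T+c['t']
    return p[:,:2]/p[:,2:]*f+[c['cx'],c['cy']]
def atz(n,uv,z):
    c=calibration(n);f=210/np.tan(np.radians(c['fovy'])/2);R=np.array(c['R'])
    d=R.T@np.array([(uv[0]-c['cx'])/f,(uv[1]-c['cy'])/f,1]);o=-R.T@c['t']
    return o+d*(z-o[2])/d[2]
def W(p,X):
    c,s=np.cos(p[2]),np.sin(p[2]);X=np.atleast_2d(X)
    return X@np.array([[c,-s,0],[s,c,0],[0,0,1]]).T+[p[0],p[1],p[3]]
E
python3 - <<'E'
from h import *
from scipy.optimize import least_squares
M=np.array([[70,199,3],[70,-199,3],[-70,-199,3],[-70,199,3],[-70,0,101],[70,170,10],[70,-170,10],[70,0,109.]])
T=(np.array([[65,213],[685,83],[733,296],[108,437],[425,383],[100,210],[645,88],[370,148]])+.5)/3.6-.5+[155,210]
MS=M[[0,3,1,2,4,7]]
S=(np.array([[78,400],[285,500],[380,55],[558,118],[442,165],[248,85]])+.5)/4-.5+[235,200]
def r(p): return np.r_[(proj('top',W(p,M))-T).ravel(),(proj('side',W(p,MS))-S).ravel()]
o=least_squares(r,[450,0,.2,40],x_scale=[10,10,.1,10],loss='soft_l1');print(o.x);print(r(o.x).reshape(-1,2).round(1))
o2=least_squares(lambda q:r([*q,40.]),o.x[:3],loss='soft_l1');print(o2.x)
for sel in ('top','side'):
    n=16
    print(sel,least_squares(lambda q:(r([*q,40.])[:n] if sel=='top' else r([*q,40.])[n:]),o.x[:3],loss='soft_l1').x)
p=[*o2.x,40]
E=np.array([[70,152-38*i,111-abs(152-38*i)*np.tan(np.pi/6)] for i in range(9)])
print(W(p,E).round(1)); np.save('p.npy',p)
print('mug',atz('top',(391,220),30),'bung',atz('top',(125,288),45),'brush',atz('top',(271,190),15))
E
```

```text
[4.75953749e+02 1.19310800e+01 2.46251994e-01 4.10876251e+01]
[[-0.2  1.3]
 [ 0.2 -1.4]
 [ 1.2  0.5]
 [ 0.7  0.8]
 [-0.4  1. ]
 [ 2.2 -0.7]
 [-0.9 -0.1]
 [-0.  -0.6]
 [-1.4  0.2]
 [-2.4  0.2]
 [ 0.6 -0.5]
 [ 0.1 -0.5]
 [ 0.5  1.4]
 [-0.8 -0.1]]
[4.76132620e+02 1.17571980e+01 2.45960302e-01]
top [4.76254618e+02 1.25885065e+01 2.40964831e-01]
side [4.76327911e+02 9.24792645e+00 2.58522378e-01]
[[ 507.   176.2   63.2]
 [ 516.3  139.4   85.2]
 [ 525.5  102.5  107.1]
 [ 534.8   65.7  129.1]
 [ 544.    28.8  151. ]
 [ 553.3   -8.1  129.1]
 [ 562.5  -44.9  107.1]
 [ 571.8  -81.8   85.2]
 [ 581.  -118.6   63.2]]
mug [ 621.44003812 -270.28643143   30.        ] bung [452.7337004  326.66343063  45.        ] brush [685.37270531   5.95490405  15.        ]
```

>>> drive_tool --increments '[[-1, [0, 0, 0], 0.05], [-1, [0, 0, 0], 0], [-1, [0, 0, 0], 0], [-1, [0, 0, 0], 0], [-1, [0, 0, 0], 0], [-1, [0, 0, 0], 0]]'

```text
clock: 0.85
position: [212.5, -587.8, 242.3]
ee_rot: [-0.123, 0.992, -0.0, 0.0]
contact_force: [0.3, -0.2, 0.2]
gripper_width: -0.1
```

```bash
cat > g.py <<'E'
from h import *
from scipy.spatial.transform import Rotation as Ro
import sys
s=read_state();R=Ro.from_quat(s['ee_rot']);p=np.load('p.npy')
w=float(sys.argv[3]) if len(sys.argv)>3 else 14.5
y=float(sys.argv[1]);dep=float(sys.argv[2])
ztop=111-max(abs(y)-w,0)*np.tan(np.pi/6)
tgt=W(p,[70,y,ztop+11-dep])[0]
ax=R.as_matrix()
loc=Ro.from_euler('z',-p[2]).apply(s['position']-[p[0],p[1],p[3]])
print('t',s['clock'],'pos',s['position'].round(1),'F',s['contact_force'].round(2),'w',s['gripper_width'].round(1))
print('divider-frame tcp',loc.round(1),'tool y yaw err',np.arctan2(-ax[0,1],ax[1,1])-p[2],'tilt',ax[:2,2].round(4))
d=R.inv().apply(tgt-s['position']);print('tgt',tgt.round(1),'tool shift mm',d.round(1),'scaled',(d/300).round(4))
E
python3 g.py -152 -50
```

```text
Traceback (most recent call last):
  File "g.py", line 11, in <module>
    print('t',s['clock'],'pos',s['position'].round(1),'F',s['contact_force'].round(2),'w',s['gripper_width'].round(1))
                                                                                          ^^^^^^^^^^^^^^^^^^^^^^^^
AttributeError: 'float' object has no attribute 'round'
```

```bash
sed -i "s/s\['gripper_width'\].round(1)/s['gripper_width']/" g.py; python3 g.py -152 -50
```

```text
t 0.85 pos [ 212.5 -587.8  242.3] F [ 0.28 -0.16  0.22] w -0.09123266191993401
divider-frame tcp [-401.7 -517.3  202.3] tool y yaw err 0.0010451739232254231 tilt [ 0.0001 -0.    ]
tgt [ 581.  -118.6  132.6] tool shift mm [-472.1  364.8  109.7] scaled [-1.5736  1.2159  0.3658]
```

>>> drive_tool --increments '[[-1, [-0.06, 0.05, 0], 0], [-1, [-0.13, 0.1, 0], 0], [-1, [-0.13, 0.1, 0], 0], [-1, [-0.13, 0.1, 0], 0], [-1, [-0.13, 0.1, 0], 0], [-1, [-0.13, 0.1, 0], 0], [-1, [-0.13, 0.1, 0], 0], [-1, [-0.13, 0.1, 0], 0], [-1, [-0.13, 0.1, 0], 0], [-1, [-0.13, 0.1, 0], 0], [-1, [-0.13, 0.1, 0], 0], [-1, [-0.13, 0.1, 0.06], 0], [-1, [-0.08, 0.066, 0.1], 0], [-1, [0, 0, 0.1], 0], [-1, [0, 0, 0.06], 0], [-1, [0, 0, 0.04], 0], [-1, [0, 0, 0], 0], [-1, [0, 0, 0], 0]]'

```text
clock: 3.1
position: [580.6, -118.9, 135.4]
ee_rot: [-0.123, 0.992, -0.0, 0.001]
contact_force: [-0.1, 0.0, 0.2]
gripper_width: -0.1
```

```bash
python3 g.py -152 0
python3 - <<'E'
from h import *
import cv2
for n in("top","side"): 
    im=get_image(n)[:,:,::-1].copy();cv2.imwrite(f"pics/{n}1.png",im)
a=cv2.imread("pics/top1.png")[180:350,155:415];b=cv2.imread("pics/side1.png")[170:340,235:395]
cv2.imwrite("pics/top1c.png",cv2.convertScaleAbs(cv2.resize(a,None,fx=3,fy=3,interpolation=cv2.INTER_CUBIC),alpha=1.6))
cv2.imwrite("pics/side1c.png",cv2.convertScaleAbs(cv2.resize(b,None,fx=3.5,fy=3.5,interpolation=cv2.INTER_CUBIC),alpha=1.6))
E
```

```text
t 3.1 pos [ 580.6 -118.9  135.4] F [-0.06  0.04  0.23] w -0.08136310126199002
divider-frame tcp [  69.5 -152.2   95.4] tool y yaw err 0.0010630606071101723 tilt [ 0.0019 -0.0002]
tgt [ 581.  -118.6   82.6] tool shift mm [-0.4  0.2 52.7] scaled [-0.0013  0.0007  0.1758]
```

View pics/top1c.png

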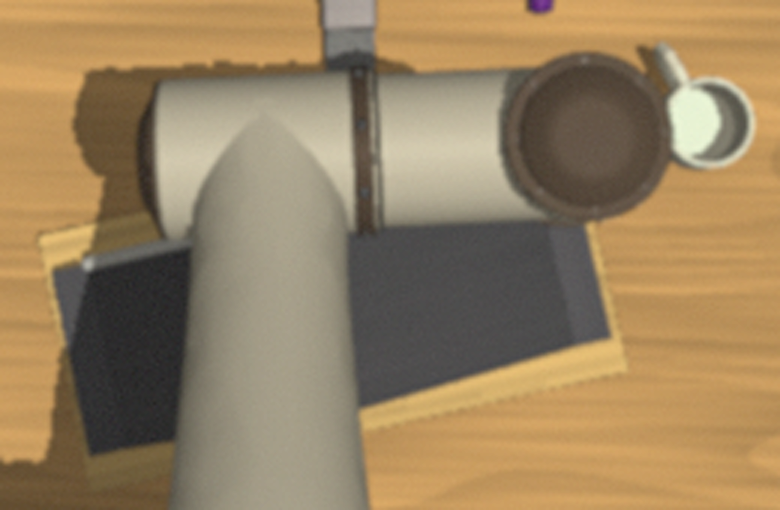

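View pics/side1c.png

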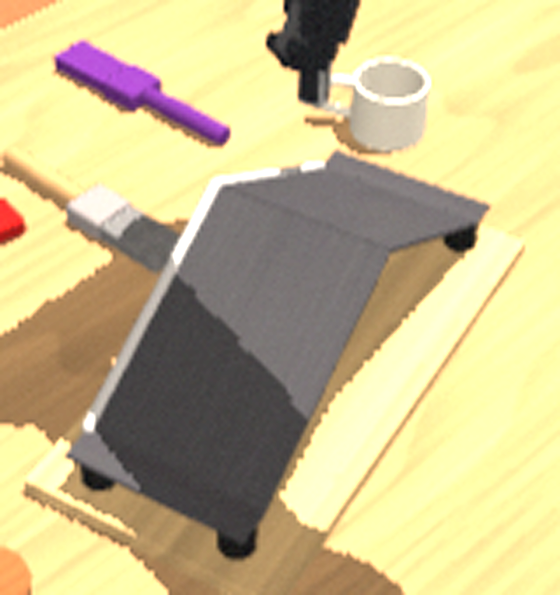

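The top view shows the wrist over the −y end, with the mug clear at its right. In the side crop the shut fingertips (312,100) hang straight above the hem's mug-side end (325,163). Going down.

>>> drive_tool --increments '[[-1, [0, 0, 0.05], 0], [-1, [0, 0, 0.05], 0], [-1, [0, 0, 0.04], 0], [-1, [0, 0, 0.02], 0], [-1, [0, 0, 0], 0], [-1, [0, 0, 0], 0]]'

```text
clock: 3.95
position: [580.5, -118.9, 86.7]
ee_rot: [-0.123, 0.992, -0.0, 0.0]
contact_force: [-0.6, 0.3, -0.0]
gripper_width: -0.2
```

>>> drive_tool --increments '[[-1, [0, 0, 0.006], 0], [-1, [0, 0, 0], 0], [-1, [0, 0, 0], 0]]'

```text
clock: 4.32
position: [580.1, -119.0, 84.7]
ee_rot: [-0.123, 0.992, -0.0, 0.0]
contact_force: [1.0, 0.2, -0.5]
gripper_width: 0.1
```

>>> drive_tool --increments '[[-1, [0, 0, 0.006], 0], [-1, [0, 0, 0], 0], [-1, [0, 0, 0], 0]]'

```text
clock: 4.7
position: [580.1, -119.0, 82.7]
ee_rot: [-0.123, 0.992, -0.0, -0.0]
contact_force: [-0.1, -0.6, -0.9]
gripper_width: 0.2
```

>>> drive_tool --increments '[[-1, [0, 0, 0.006], 0], [-1, [0, 0, 0], 0], [-1, [0, 0, 0], 0]]'

```text
clock: 5.08
position: [580.0, -119.0, 80.9]
ee_rot: [-0.123, 0.992, -0.0, -0.0]
contact_force: [0.5, 0.6, 0.2]
gripper_width: -0.3
```

>>> drive_tool --increments '[[-1, [0, 0, 0.006], 0], [-1, [0, 0, 0], 0], [-1, [0, 0, 0], 0]]'

```text
clock: 5.45
position: [580.0, -118.9, 79.1]
ee_rot: [-0.123, 0.992, -0.0, -0.0]
contact_force: [0.7, -0.3, -0.7]
gripper_width: 0.0
```

>>> drive_tool --increments '[[-1, [0, 0, 0.006], 0], [-1, [0, 0, 0], 0], [-1, [0, 0, 0], 0]]'

```text
clock: 5.82
position: [580.1, -119.0, 77.4]
ee_rot: [-0.123, 0.992, -0.0, 0.0]
contact_force: [0.1, 0.7, 0.4]
gripper_width: -0.2
```

>>> drive_tool --increments '[[-1, [0, 0, 0.006], 0], [-1, [0, 0, 0], 0], [-1, [0, 0, 0], 0]]'

```text
clock: 6.2
position: [580.3, -119.0, 75.7]
ee_rot: [-0.123, 0.992, -0.0, 0.0]
contact_force: [0.0, -0.3, 1.1]
gripper_width: -0.2
```

>>> drive_tool --increments '[[-1, [0, 0, 0.006], 0], [-1, [0, 0, 0], 0], [-1, [0, 0, 0], 0]]'

```text
clock: 6.58
position: [580.3, -119.0, 73.9]
ee_rot: [-0.123, 0.992, -0.0, 0.0]
contact_force: [-0.6, -0.3, 3.6]
gripper_width: -0.2
```

```bash
python3 g.py -152 0
python3 - <<'E'
from h import *
import cv2
cv2.imwrite("pics/side2c.png",cv2.convertScaleAbs(cv2.resize(get_image("side")[160:260,270:390,::-1],None,fx=5,fy=5,interpolation=cv2.INTER_CUBIC),alpha=1.5))
E
```

```text
t 6.575 pos [ 580.3 -119.    73.9] F [-0.56 -0.29  3.59] w -0.18370422822946905
divider-frame tcp [  69.2 -152.1   33.9] tool y yaw err 0.000955267064937454 tilt [ 0.0005 -0.0001]
tgt [ 581.  -118.6   82.6] tool shift mm [-0.8  0.1 -8.7] scaled [-0.0028  0.0005 -0.0289]
```

View pics/side2c.png

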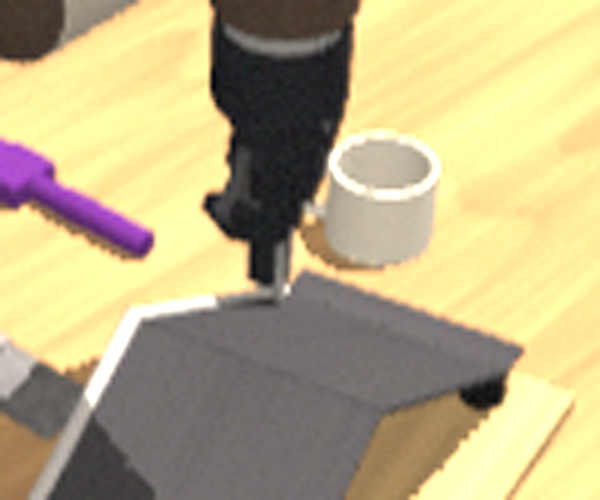

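Contact at the foot next to the mug: 3.6 N, fingertips on the hem at crop (275,293). Now running up the slope, a bit deeper.

>>> drive_tool --increments '[[-1, [-0.003, 0, 0.005], 0], [-1, [0, 0.0317, -0.0183], 0], [-1, [0, 0.0317, -0.0183], 0], [-1, [0, 0.0317, -0.0183], 0], [-1, [0, 0.0317, -0.0183], 0], [-1, [0, 0, 0], 0]]'

```text
clock: 7.38
position: [572.2, -81.7, 94.9]
ee_rot: [-0.123, 0.992, -0.0, 0.001]
contact_force: [0.4, -0.4, 4.3]
gripper_width: 0.3
```

```bash
python3 g.py -114 0 7
```

```text
t 7.375 pos [572.2 -81.7  94.9] F [ 0.37 -0.43  4.29] w 0.2737841613517342
divider-frame tcp [  70.4 -114.    54.9] tool y yaw err 0.001516151153808043 tilt [ 0.0018 -0.0001]
tgt [571.8 -81.8 100.2] tool shift mm [ 0.4 -0.  -5.3] scaled [ 0.0013 -0.0001 -0.0178]
```

>>> drive_tool --increments '[[-1, [0, 0.0317, -0.0173], 0], [-1, [0, 0.0317, -0.0183], 0], [-1, [0, 0.0317, -0.0183], 0], [-1, [0, 0.0317, -0.0183], 0], [-1, [0, 0, 0], 0]]'

```text
clock: 8.0
position: [562.6, -44.8, 116.4]
ee_rot: [-0.123, 0.992, -0.0, 0.0]
contact_force: [0.8, -1.7, 4.4]
gripper_width: 0.4
```

```bash
python3 g.py -76 0 4
```

```text
t 8.0 pos [562.6 -44.8 116.4] F [ 0.85 -1.69  4.42] w 0.44885522166985814
divider-frame tcp [ 70.1 -75.9  76.4] tool y yaw err 0.0012578439993387591 tilt [ 0.001  -0.0001]
tgt [562.5 -44.9 120.4] tool shift mm [ 0.1 -0.1 -4.1] scaled [ 0.0003 -0.0002 -0.0136]
```

>>> drive_tool --increments '[[-1, [0, 0.0317, -0.0183], 0], [-1, [0, 0.0317, -0.0183], 0], [-1, [0, 0.0317, -0.0183], 0], [-1, [0, 0.0317, -0.0183], 0], [-1, [0, 0, 0], 0]]'

```text
clock: 8.62
position: [553.3, -7.9, 138.2]
ee_rot: [-0.123, 0.992, -0.0, 0.0]
contact_force: [0.4, -1.5, 5.0]
gripper_width: 0.2
```

```bash
python3 g.py -38 0 4
```

```text
t 8.625 pos [553.3  -7.9 138.2] F [ 0.38 -1.52  5.  ] w 0.16034641477354283
divider-frame tcp [ 70.  -37.8  98.2] tool y yaw err 0.0011776782590724455 tilt [ 0.0008 -0.0001]
tgt [553.3  -8.1 142.4] tool shift mm [ 0.  -0.2 -4.1] scaled [ 0.     -0.0005 -0.0137]
```

>>> drive_tool --increments '[[-1, [0, 0.0317, -0.0183], 0], [-1, [0, 0.0317, -0.0183], 0], [-1, [0, 0.0317, -0.0183], 0], [-1, [0, 0, 0], 0]]'

```text
clock: 9.12
position: [546.1, 19.7, 154.6]
ee_rot: [-0.123, 0.992, -0.0, 0.0]
contact_force: [-0.3, -2.1, 4.5]
gripper_width: 0.1
```

```bash
python3 g.py 0 0 4
```

```text
t 9.125 pos [546.1  19.7 154.6] F [-0.32 -2.07  4.49] w 0.13457626662197206
divider-frame tcp [ 69.8  -9.3 114.6] tool y yaw err 0.001116654109711207 tilt [ 0.0003 -0.0002]
tgt [544.   28.8 162. ] tool shift mm [-0.2  9.3 -7.4] scaled [-0.0007  0.0311 -0.0246]
```

>>> drive_tool --increments '[[-1, [0, 0.0155, -0.009], 0], [-1, [0, 0.0155, -0.002], 0], [-1, [0, 0, 0], 0]]'

```text
clock: 9.5
position: [543.8, 29.2, 157.5]
ee_rot: [-0.123, 0.992, 0.0, 0.0]
contact_force: [0.0, 0.8, 5.2]
gripper_width: 0.1
```

```bash
python3 g.py 0 0 4
```

```text
t 9.5 pos [543.8  29.2 157.5] F [0.03 0.76 5.2 ] w 0.13508398147829012
divider-frame tcp [ 69.9   0.5 117.5] tool y yaw err 0.000828337149718833 tilt [0.0002 0.0008]
tgt [544.   28.8 162. ] tool shift mm [-0.1 -0.5 -4.5] scaled [-0.0002 -0.0016 -0.0149]
```

>>> drive_tool --increments '[[-1, [0, 0.031, 0.0105], 0], [-1, [0, 0.0315, 0.0183], 0], [-1, [0, 0.0315, 0.0183], 0], [-1, [0, 0.0315, 0.0183], 0], [-1, [0, 0, 0], 0]]'

```text
clock: 10.12
position: [534.8, 67.0, 137.9]
ee_rot: [-0.123, 0.992, 0.001, 0.001]
contact_force: [-1.5, 5.1, 7.5]
gripper_width: -0.0
```

```bash
python3 g.py 38 0 4
```

```text
t 10.125 pos [534.8  67.  137.9] F [-1.5   5.06  7.47] w -0.018054656820496666
divider-frame tcp [70.3 39.3 97.9] tool y yaw err 0.0014349261868506769 tilt [0.0009 0.0022]
tgt [534.8  65.7 142.4] tool shift mm [ 0.3 -1.3 -4.5] scaled [ 0.001  -0.0044 -0.015 ]
```

>>> drive_tool --increments '[[-1, [0, 0.0305, 0.009], 0], [-1, [0, 0.0305, 0.0176], 0], [-1, [0, 0.0305, 0.0176], 0], [-1, [0, 0.0305, 0.0176], 0], [-1, [0, 0, 0], 0]]'

```text
clock: 10.75
position: [525.3, 102.0, 118.9]
ee_rot: [-0.123, 0.992, 0.001, -0.0]
contact_force: [-2.4, 5.7, 4.8]
gripper_width: 0.0
```

```bash
python3 g.py 76 0 4
```

```text
t 10.75 pos [525.3 102.  118.9] F [-2.35  5.7   4.84] w 0.0055973534735427235
divider-frame tcp [69.6 75.6 78.9] tool y yaw err 0.001266428417471821 tilt [-0.0006  0.0015]
tgt [525.5 102.5 120.4] tool shift mm [-0.4  0.4 -1.6] scaled [-0.0012  0.0014 -0.0053]
```

>>> drive_tool --increments '[[-1, [0, 0.032, 0.0155], 0], [-1, [0, 0.032, 0.018], 0], [-1, [0, 0.032, 0.018], 0], [-1, [0, 0.032, 0.018], 0], [-1, [0, 0, 0], 0]]'

```text
clock: 11.38
position: [515.8, 139.0, 97.9]
ee_rot: [-0.123, 0.992, 0.0, -0.0]
contact_force: [-2.4, 4.7, 4.4]
gripper_width: -0.2
```

```bash
python3 g.py 114 0 4
```

```text
t 11.375 pos [515.8 139.   97.9] F [-2.4   4.68  4.37] w -0.23746278947667082
divider-frame tcp [ 69.5 113.8  57.9] tool y yaw err 0.0015074234249837504 tilt [-0.0008  0.0008]
tgt [516.3 139.4  98.5] tool shift mm [-0.5  0.2 -0.6] scaled [-0.0018  0.0007 -0.002 ]
```

>>> drive_tool --increments '[[-1, [0, 0.032, 0.018], 0], [-1, [0, 0.032, 0.018], 0], [-1, [0, 0.032, 0.018], 0], [-1, [0, 0.03, 0.017], 0], [-1, [0, 0, 0], 0], [-1, [0, 0, 0], 0]]'

```text
clock: 12.12
position: [507.0, 175.2, 77.2]
ee_rot: [-0.123, 0.992, 0.0, 0.0]
contact_force: [-2.0, 5.3, 2.3]
gripper_width: 0.2
```

```bash
python3 g.py 152 0 4
```

```text
t 12.125 pos [507.  175.2  77.2] F [-1.97  5.3   2.33] w 0.2263530703217729
divider-frame tcp [ 69.7 151.1  37.2] tool y yaw err 0.0009881368156703096 tilt [0.0002 0.001 ]
tgt [507.  176.2  76.6] tool shift mm [-0.3  0.9  0.6] scaled [-0.001   0.0031  0.0021]
```

>>> drive_tool --increments '[[-1, [0, 0.003, 0.009], 0], [-1, [0, 0, 0], 0], [-1, [0, 0, 0], 0]]'

```text
clock: 12.5
position: [507.0, 175.4, 74.8]
ee_rot: [-0.123, 0.992, 0.0, 0.0]
contact_force: [-1.9, 3.4, 5.9]
gripper_width: -0.1
```

```bash
python3 g.py 152 0 4;python3 - <<'E'
from h import *
import cv2
cv2.imwrite("pics/side3c.png",cv2.convertScaleAbs(cv2.resize(get_image("side")[200:330,200:380,::-1],None,fx=4,fy=4,interpolation=cv2.INTER_CUBIC),alpha=1.5))
E
```

```text
t 12.5 pos [507.  175.4  74.8] F [-1.9   3.39  5.87] w -0.09706812403016889
divider-frame tcp [ 69.8 151.2  34.8] tool y yaw err 0.0006395054785212073 tilt [0.0004 0.0003]
tgt [507.  176.2  76.6] tool shift mm [-0.2  0.8 -1.7] scaled [-0.0007  0.0027 -0.0057]
```

View pics/side3c.png

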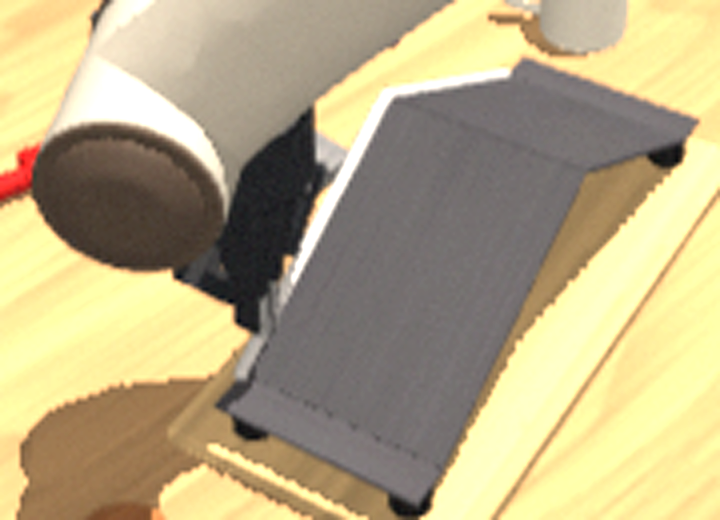

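In the side crop the fingertips rest on the hem at the bung-side foot, near (255,350), pressing 5.9 N. Lifting away.

>>> drive_tool --increments '[[-1, [0, 0, -0.03], 0], [-1, [0, 0, -0.08], 0], [-1, [0, 0, -0.12], 0], [-1, [0, 0, -0.12], 0], [-1, [0, 0, -0.12], 0], [-1, [0, 0, -0.1], 0], [-1, [0.15, 0, 0], 0], [-1, [0.15, 0, 0], 0], [-1, [0, 0, 0], 0], [-1, [0, 0, 0], 0], [-1, [0, 0, 0], 0], [-1, [0, 0, 0], 0]]'

```text
clock: 14.05
position: [420.1, 153.4, 245.2]
ee_rot: [-0.123, 0.992, -0.0, -0.0]
contact_force: [-0.3, -0.2, 0.6]
gripper_width: -0.3
```

```bash
python3 g.py 152 0 4;python3 - <<'E'
from h import *
import cv2
for n in("top","side"): cv2.imwrite(f"pics/{n}4.png",get_image(n)[:,:,::-1])
d=np.hstack([cv2.addWeighted(cv2.imread(f"pics/{n}0.png"),.5,cv2.imread(f"pics/{n}4.png"),.5,0) for n in("top","side")])
cv2.imwrite("pics/blend.png",cv2.resize(d,(800,300)))
# local template shifts of mug,bung,brush,divider hem
for n,bs in (("side",{'mug':(325,185,362,215),'bung':(215,325,250,358),'brush':(232,210,290,250),'divider':(255,213,375,330)}),("top",{'mug':(365,190,410,240),'bung':(108,270,145,305),'brush':(260,130,285,222)})):
    A=cv2.imread(f"pics/{n}0.png",0);B=cv2.imread(f"pics/{n}4.png",0)
    for k,(a,b,c,e) in bs.items():
        r=cv2.matchTemplate(B[b-8:e+8,a-8:c+8],A[b:e,a:c],cv2.TM_CCOEFF_NORMED);_,m,_,l=cv2.minMaxLoc(r);print(n,k,l[0]-8,l[1]-8,round(m,3))
E
```

```text
t 14.05 pos [420.1 153.4 245.2] F [-0.32 -0.16  0.58] w -0.3071695826907641
divider-frame tcp [-19.9 151.1 205.2] tool y yaw err 0.0002508456841383566 tilt [-0.0008 -0.0008]
tgt [507.  176.2  76.6] tool shift mm [-90.    1.  168.5] scaled [-0.3001  0.0034  0.5617]
side mug 0 0 0.999
side bung 3 -3 0.577
side brush 0 0 0.548
side divider 0 0 0.775
top mug 0 0 0.999
top bung 1 2 0.598
top brush 0 0 0.997
```

View pics/blend.png

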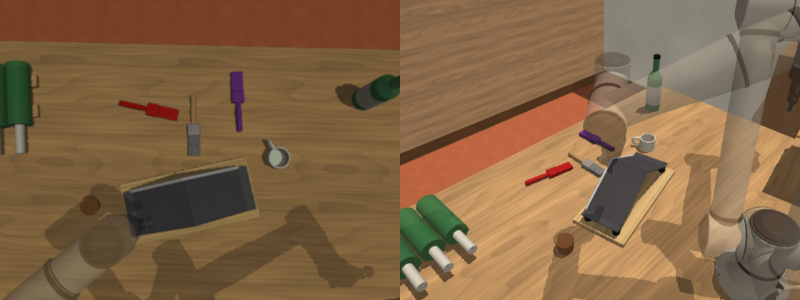

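Run:
```python
import cv2,numpy as np
a=[cv2.resize(cv2.imread(f"pics/side{i}.png")[310:370,195:270],None,fx=5,fy=5) for i in(0,4)]
cv2.imwrite("pics/bung.png",cv2.convertScaleAbs(np.hstack(a),alpha=1.5))
```

```text
(no output)
```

View pics/bung.png

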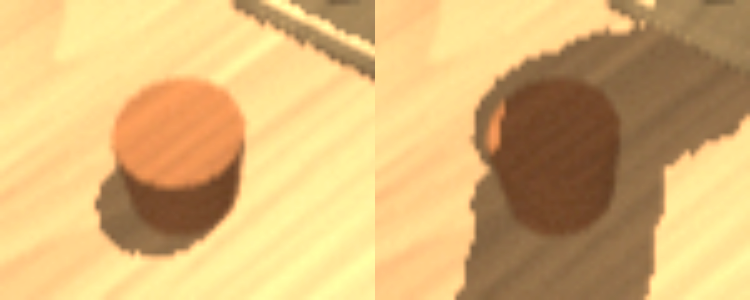

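The bung has not moved: its outline is at crop (178,155) before and (553,155), i.e. 178+375, after. Only the arm's shadow has changed. Handing in.

```bash
python3 -c "
from bench import *
print(job_done())"
```

```text
the job is handed in; nothing more can be done
None
```

I ran the shut fingertips along the bright hem from the foot next to the mug (edge_8), over the peak, to the foot on the bung's side (edge_0). I then lifted the hand away and handed the job in at about 14 s of the 51 s allowed; `job_done()` reports no verdict.

- **Contact:** at all nine points the measured position was within about 2 mm sideways of the hem fitted from the images. The upward force at those stops was 2.3–7.5 N, and the largest total force read was about 9 N. I read forces only at the end of each short move, so I did not directly see contact between stops.
- **After lifting:** the force returned to about zero. Comparing the camera pictures from before and after showed no shift of the mug, brush or divider. The side view was a poor match for the brush and divider, so the divider's return within 3 mm is checked only to about a pixel there.
- **Checks that disagreed:**
  - The automatic comparison gave an unreliable 2–4 pixel shift for the bung, because the arm's shadow now falls on it. An enlarged crop showed its outline in the same place.
  - First contact came about 6 mm lower than I had worked out, because the shut fingertips are narrower than I assumed.
  - The sideways force on the second slope (about 4–6 N) was higher than I expected.

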